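# Tuck a closing strip under a lap leaf and hold it flat

### The job

Take the loose metal closing strip (the flat plate with an upright rib) and tuck its free edge, the one away from the rib, under the thin hinged leaf on the instrument base board, without lifting the leaf, sliding it in flat and square between the two side ribs until it is fully home against the stop under the leaf. Then press the strip down flat on the board with a firm push of about 10 N, and finish while still holding it there and pressing, as if a colleague were about to put the screws in: do not let go. Leave the other things on the desk where they are.

Things in the scene. Friction and masses are not known exactly. Their poses are not given: they have to be found in the camera images.
- board: Fixed grey base board flat on the desk, 132 (x) x 120 (y) mm; never moves. Origin: centre of its underside, on the desk; +x = the way the strip is tucked in, z up. Its bare deck (x=-66 to 0 mm) is 12 mm above the desk; a hinged leaf covers x=0 to 58 mm, its underside 9 mm above the deck. A dark hinge rail and hinge, up to 27 mm above the desk, are at the far end.
- deck: Steel deck plate that is the board's top (part of it, runs on under the leaf), 132 x 120 x 3 mm, top face 12 mm above the desk; same origin and axes as the board. The strip is to be pressed on it.
- leaf (a joint): Lift angle of the thin aluminium leaf (57 x 120 x 3 mm, 80 g), hinged along y at board x=58 mm, 22.5 mm above the desk: 0 = level as at the start, positive = free edge raised. It rises at the lightest touch from below and falls back by its weight. More than 0.10 rad (free edge up 6 mm) counts as lifted.
- stop (a point): Middle of the face of the stop bar under the leaf, where it meets the deck: board x=31, y=0, z=12 mm. The bar is 7 mm high and lies across the board between two side ribs 9 mm high (x=4 to 62 mm, inner faces at y=-53 and +53 mm, so the strip has 8 mm of play each side). Home, 31 mm of flange is under the leaf.
- leaf_edge (a point): Middle of the leaf's free edge, at its underside: board x=0, y=0, 21 mm above the desk.
- strip: Loose aluminium strip, 80 to 170 g: flat flange 80 (x) x 90 (y) x 4 mm with an upright rib near one long edge. Origin: centre of the flange's underside; x points to the free edge that goes under the leaf, z up. Rib: 10 mm thick (x=-35 to -25 mm), 60 mm long in y (centred), top 35 mm above the underside. Starts flat on the desk, rib up. Fully home its origin is at board x=-9, y=0, z=12 mm.
- strip_edge (a point): Middle of the strip's free long edge (the one far from the rib), at the underside: strip x=40, y=0, z=0 mm.
- strip_grip (a point): Point to pinch, in the middle of the strip's rib: strip x=-30, y=0, z=26 mm.
- relay_block: Bystander: black relay module, 53 x 30 x 19 mm, lying behind the board. Origin: centre of its underside. Leave alone.
- vial_0: Bystander: white-capped glass vial, 23 mm across, 51 mm high, standing behind the work. Origin: centre of its underside, z its axis. Leave alone.
- tube_tee: Bystander: grey tube tee, 34 x 56 x 16 mm, lying to the right of the board. Origin: centre of its underside. Leave alone.

How it is judged:
By the outcome, as a careful person would: the job done as asked, in the order asked, and still so for the second after the job is handed in, while the arm keeps its last pose, push and grip.
It also fails if it takes over 38 s, if anything falls off the work surface, if the arm or the gripper's body presses on something with over 40 N, if the wrist force passes 120 N, or if a joint passes its speed limit or range.

### The arm

A 7-joint arm with a two-finger parallel gripper is mounted at the origin on a cart in front of the work surface, level with it; the furniture and walls round the work are solid. World frame = base frame: x ahead of the robot, y to its left, z up, the work surface at z = 0. Lengths are in m, angles in degrees, forces in N, time in s.
With the tool pointing down it reaches from about 0.425 to 0.875 m from the base axis. Payload 4.7 kg.
Tool frame: the origin (TCP) lies at the centre of the arm's flange, where the gripper is bolted on; the fingertips stand 182 mm ahead of it and the grasp point (between the pads) lies 164 mm ahead of it; z points along the fingers, x is the direction in which the jaws open and shut, and the axes are right-handed (so a half turn about z gives the same grasp; the last joint's range is limited). The gripper opens to 87 mm and grips with 3 to 60 N. Pads are 19 mm wide; open, the fingers measure 117 mm over their backs; the gripper's body (75 mm by 190 mm) begins 51 mm behind the grasp point.
Start: joints at [-69.666, 18.392, -4.016, 83.108, 1.295, 78.541, -3.26], TCP at [0.217, 0.613, 0.405] pointing down, gripper open.
Joint ranges: [-163.93, 163.93], [-17.29, 119.83], [-79.2, 71.16], [3.27, 140.29], [-89.18, 269.18], [5.43, 117.66], [-154.24, 154.24]. Speed limits (degrees/s): [147.25, 147.25, 180, 180, 180, 180, 180].

### API

Orientations are given as [roll, pitch, yaw] about the fixed x, y, z axes, in that order (R = Rz(yaw) Ry(pitch) Rx(roll)).
In Python, from cell import env gives the robot as it stands. The module is installed in compiled form; this text tells all that it offers.
- The arm moves only by the tool carry_out, never from a script. Its argument "increments" is a list of rows, each a list of 5 numbers: the shift along the world's x, y, z in m, then the turn about the world's z in degrees, then the gripper's target within -1 to 1 (shut at 1, half-way at 0, fully open at -1). In form: [[dx, dy, dz, spin, jaw], ...]. A call has 1 to 20 rows; each row is the pose to reach, as a shift and turn from the pose commanded when the call began; what a row does not reach only later rows make up. A row lasts 1/10 s, in which the tool goes at most 50 mm and 8.59 degrees, less where a joint would pass 70% of its speed; a pose out of reach is approached as far as the arm can. A call with a gripper value outside its range is refused whole. The fingers move at their own pace and stop on an object; "grip_force" is the grip in N (left out, the last holds). Time passes only in rows, so rows that repeat a pose let the fingers close. It gives the time, the measured TCP pose, the force and the opening at its end, in the units of the state.
- env.get_obs(): the state, without advancing time (a new reading comes with each control period).
- env.read_camera(name): name is "scene" or "top"; returns (picture, depth): 384x512x3 uint8, red, green, blue; 384x512 float32, m along the optical axis (not along the pixel's ray), 0 where there is no reading.
- env.get_calibration(name): a dict with "K" (3x3 intrinsics, pixels), "camera_from_world" (4x4, takes a point from world to camera coordinates). Camera axes: x right, y down, z forward; pixel columns grow to the right and rows downward; lengths in m; the calibration is good to about 2 mm. A picture is of the moment at which its call begins. get_calibration takes no time and is no camera call.
- env.sign_off(): hands the job in, once; it reports no verdict.
The state is a dict: "time_s": time; "qpos": joint angles; "joint_velocities": joint speeds; "effort": joint torques, N m; "tool_pos": TCP position; "tool_rot": TCP orientation; "force": force on the tool from outside, world axes, zero at the start; "wrist_torque": the same for the moment, N m; "grip_width": finger opening in m.
Only numpy, scipy, OpenCV 4.12 (cv2) and the standard library are available. Lean on these libraries where they do the work, as an engineer would, in place of code of your own. Each camera call takes 0.05 s, during which the arm holds its last target.

## Working session

There is one attempt and no reset: what is moved stays moved. The work goes in short steps, Python scripts to look and compute and a tool call to move; the robot and the scene stay as the last step left them, time stands still between calls to the robot, and variables do not carry over. Pictures are saved under pics/ and viewed, and the job is handed in when it is done.

Besides the shell and the picture viewer there is one more tool, called after "Emit:" as name(argument=value, ...), one argument or row to a line, values as JSON. carry_out: Moves the arm, as the interface text tells. Its arguments: {"type":"object","properties":{"increments":{"type":"array"},"grip_force":{"type":"number"}},"required":["increments"]}

```bash
mkdir -p pics; ls; python3 - <<'E'
from cell import env
import cv2,numpy as np
print(env.get_obs())
for n in("scene","top"):
    p,d=env.read_camera(n); c=env.get_calibration(n)
    cv2.imwrite(f"pics/{n}0.png",p[:,:,::-1]); np.savez(f"{n}0.npz",p=p,d=d,K=c["K"],T=c["camera_from_world"]); print(n,c)
E
```

```text
pics
{'time_s': 0.0, 'qpos': array([-69.66665433,  18.44071814,  -4.01450801,  83.17472193,
         1.29357563,  78.5403546 ,  -3.25883618]), 'joint_velocities': array([ 0.00988621, -0.02394749,  0.02310494, -0.03225563,  0.06049759,
        0.10491959,  0.03095696]), 'effort': array([-2.47029431e-05, -4.91283882e+01, -4.04010639e-01, -3.12530029e+01,
       -6.39976957e-02,  4.35311103e-02,  1.65071133e-04]), 'tool_pos': array([0.21721635, 0.6124195 , 0.4036438 ]), 'tool_rot': array([1.79995366e+02, 1.10635950e-01, 7.04763039e+01]), 'force': array([ 0.22059488, -0.51078238, -1.51395616]), 'wrist_torque': array([-0.01224401,  0.01316331, -0.03619364]), 'grip_width': 0.08684362421772052}
scene {'K': array([[473.10926293,   0.        , 250.65534331],
       [  0.        , 473.10926293, 183.37392438],
       [  0.        ,   0.        ,   1.        ]]), 'camera_from_world': array([[ 0.78747609, -0.61599191, -0.02086574, -0.27783017],
       [-0.40058324, -0.48578479, -0.77688236,  0.37847473],
       [ 0.46841699,  0.62013475, -0.62929994,  0.47300956],
       [ 0.        ,  0.        ,  0.        ,  1.        ]])}
top {'K': array([[392.90754343,   0.        , 260.35968563],
       [  0.        , 392.90754343, 194.36239432],
       [  0.        ,   0.        ,   1.        ]]), 'camera_from_world': array([[-2.15973662e-02, -9.99766398e-01,  8.38376950e-04,
         2.86300853e-01],
       [-9.94653418e-01,  2.14021947e-02, -1.01027348e-01,
         5.34347764e-01],
       [ 1.00985805e-01, -3.01581914e-03, -9.94883296e-01,
         8.49985940e-01],
       [ 0.00000000e+00,  0.00000000e+00,  0.00000000e+00,
         1.00000000e+00]])}
```

View pics/scene0.png

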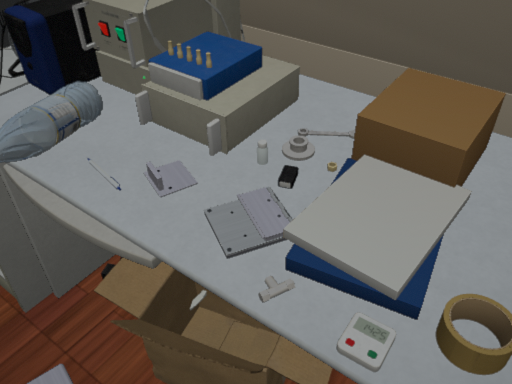

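View pics/top0.png

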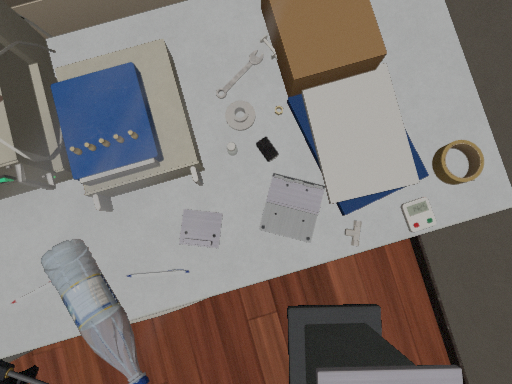

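The scene view shows the strip at about (170,178) and the board at (250,218), with the leaf on its right half. In the top view the strip is at (202,228) with its rib at the lower edge (~240). The board is at (293,208), its leaf on the upper side.

```bash
python3 - <<'E'
import cv2,numpy as np
a=np.load("top0.npz");p=a["p"][:,:,::-1]
cv2.imwrite("pics/t_crop.png",cv2.resize(p[165:255,170:335],None,fx=4.8,fy=4.8,interpolation=cv2.INTER_CUBIC))
a=np.load("scene0.npz");p=a["p"][:,:,::-1]
cv2.imwrite("pics/s_crop.png",cv2.resize(p[150:260,135:305],None,fx=4.7,fy=4.7,interpolation=cv2.INTER_CUBIC))
for n in("top","scene"):
    a=np.load(n+"0.npz");d=a["d"];K=a["K"];T=np.linalg.inv(a["T"])
    v,u=np.mgrid[:384,:512]
    P=np.stack([(u-K[0,2])/K[0,0]*d,(v-K[1,2])/K[1,1]*d,d],-1)@T[:3,:3].T+T[:3,3]
    np.save(n+"P.npy",P)
P=np.load("topP.npy")
print("strip heights mm");print((P[205:252:3,176:228:3,2]*1000).astype(int))
print("board heights mm");print((P[168:250:4,255:335:4,2]*1000).astype(int))
E
```

```text
strip heights mm
[[ 2  2  1  0 -2  0  0  0  1  3  1  0 -1  0  0  0  0  3]
 [ 2  0  0  0  0  3  1  0  0  0  0  0  0 -1  1  0 -2  1]
 [ 0  0  0  6  2  3  5  5  3  4 -1 -1  0  2  0  0 -1  0]
 [ 0  0  1  2  2  2  4  5  5  3  2  5  6  5  5  4  1  0]
 [ 1 -2 -1  2  5  1  3  3  2  5  4  3  0  6  6  4  0  2]
 [-1  1  4  4  4  5  4  4  4  4  3  6  5  4  3  6  0  1]
 [ 0  0  3  4  5  7  2  4  5  0  3  3  6  7  3  2  0 -2]
 [ 1  1  5  4  4  8  4  2  2  3  3  6  6  3  2  2  3  0]
 [ 1  1  0  4  4  5  2  5  5  5  3  3  2  2  5  0  0  2]
 [-2  2  4  2  5  4  1  2  3  4  2  1  2  6  5  0  1  0]
 [ 0  0  2  2  3  3  5  4  7  5  4  5  3  6  4  1  0  0]
 [ 0  2  4 33  9  4  2  2  4  0  3  5  1  1  4  0  2  0]
 [ 2  4  6 35 35 35 34 35 34 34 38 34  6  3  6  1  0  1]
 [ 0  0  2  4  7  4  6  4 36 34 37 35  5  4  3  0  2  1]
 [ 2  0  1  1  0  0  0  3  1  0  0 -1  6  3  3  0  0  0]
 [ 3  0  0  0  1  0  0 -1  1  0  2  0 -1  1 -1  1  1 -1]]
board heights mm
[[  0   0   0  -2   2   2   0  -2   1   0  -3   0   2   3   2  -2   4  52
   50  49]
 [  0   2   0   0   0   2   0   0   3   2   0  -1   1   0   1  -1   
[... 932 characters left out ...]
   1   3
    1   3]
 [ -1   3  15  11  15  11  13  12  11  11  13  12  12  10  13  12  -1   0
    0   2]
 [  0   0   9  14  12  12  11  10  10  11  12  12  11  11  10  -1   0   0
    2   0]
 [  2  15  13  12  12   8  15  15   9  11  11  14  13  13  14  -2   0  -2
   -2   0]
 [  0   0   0   3  13 899  15  14  12  14  13  12  11  11  11   1   3   0
   -1   1]
 [ -1   1  -1   1   0   0   1  -1  13  11  13  12  13  11  15   0   0  -3
    0   1]
 [  2  -1   0  -1   1  -1   2   3   0   0  -1   2  10  14   0   0  -1   0
    0   0]
 [  2   0   2   0   0   0   0   0   0   1   1   0   1   1   0   0   0   1
    3  -1]
 [  0  -1   2   2   0   1   3   1   3  -1   2   0   0   0   3  -1   0  -1
   -1   0]]
```

View pics/t_crop.png

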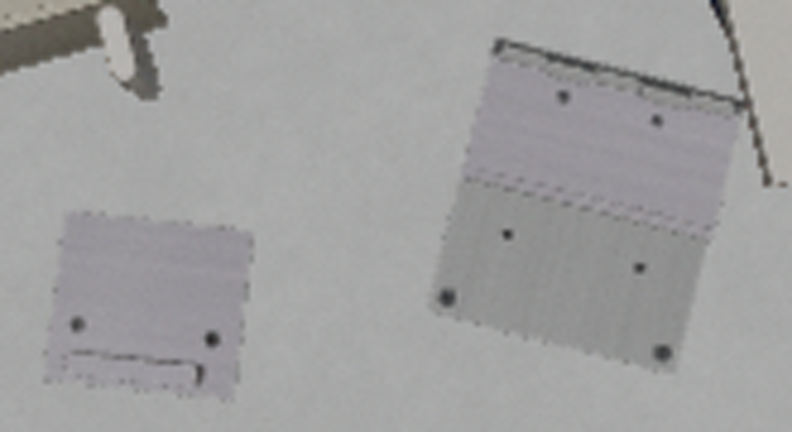

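View pics/s_crop.png

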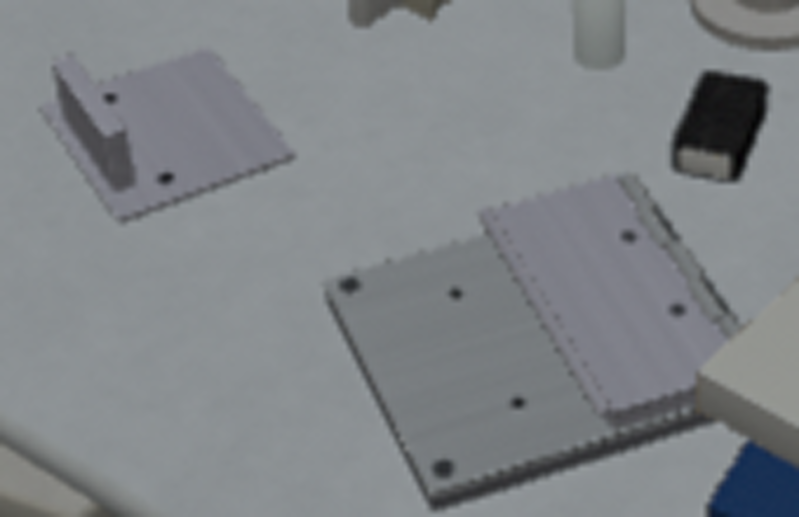

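The crops show the strip's corners in t_crop at about (66,212), (253,232), (235,400) and (45,382). The board's deck corners are at (432,308) and (672,372), and the leaf edge runs from (462,180) to (712,238). I'll rectify both at their known heights and fit.

```bash
cat > h.py <<'E'
import numpy as np,cv2
def rect(p,K,T,z,x0,x1,y0,y1,s=0.0005):
    # output rows: x descending, cols: y descending
    nx=int((x1-x0)/s);ny=int((y1-y0)/s)
    # world (col c,row r)-> x=x1-r*s ; y=y1-c*s
    A=np.array([[0,-s,x1],[-s,0,y1],[0,0,z],[0,0,1.]])
    H=K@T[:3]@A
    return cv2.warpPerspective(p,H,(ny,nx),flags=cv2.INTER_LINEAR|cv2.WARP_INVERSE_MAP)
def proj(X,K,T):
    c=X@T[:3,:3].T+T[:3,3]; q=c@K.T; return q[:,:2]/q[:,2:]
E
python3 - <<'E'
from h import *
P=np.load("topP.npy");a=np.load("top0.npz");p=a["p"];K=a["K"];T=a["T"]
# coarse
for u,v in [(184,209),(223,213),(219,248),(179,245),(260,229),(310,242),(266,202),(318,215),(273,174),(325,186)]:
    print(u,v,P[v-1:v+2,u-1:u+2].reshape(-1,3).mean(0).round(3))
hsv=cv2.cvtColor(p,cv2.COLOR_RGB2HSV)
print(p[228,202],p[200,160],p[190,295],p[220,280], p[228,170])
E
```

```text
184 209 [0.513 0.45  0.002]
223 213 [0.502 0.361 0.003]
219 248 [0.423 0.371 0.001]
179 245 [0.432 0.462 0.001]
260 229 [0.464 0.277 0.008]
310 242 [0.432 0.165 0.007]
266 202 [0.524 0.262 0.011]
318 215 [0.488 0.159 0.106]
273 174 [0.588 0.245 0.014]
325 186 [0.555 0.131 0.034]
[153 150 156] [167 169 167] [151 147 154] [144 146 145] [166 167 167]
```

```bash
cat > fit.py <<'E'
from h import *
from scipy.optimize import minimize
def box(x0,x1,y0,y1,z0,z1): return np.array([[x,y,z] for x in(x0,x1) for y in(y0,y1) for z in(z0,z1)])/1000.
STRIP=[box(-40,40,-45,45,0,4),box(-35,-25,-30,30,0,35)]
DECK=[box(-66,0,-60,60,0,12)]; LEAF=[box(0.5,57,-60,60,21,24)]
def render(parts,q,K,T,roi,ss=4,z=0):
    x0,x1,y0,y1=roi;c,s=np.cos(q[2]),np.sin(q[2]);R=np.array([[c,-s,0],[s,c,0],[0,0,1]])
    im=np.zeros(((y1-y0)*ss,(x1-x0)*ss),np.uint8)
    for b in parts:
        uv=(proj(b@R.T+[q[0],q[1],z],K,T)-[x0,y0]+0.5)*ss-0.5
        h=cv2.convexHull((uv*16).round().astype(np.int32).reshape(-1,1,2))
        cv2.fillConvexPoly(im,h,255,cv2.LINE_8,4)
    return cv2.resize(im,(x1-x0,y1-y0),interpolation=cv2.INTER_AREA)/255.
def fit(parts,q0,mask,K,T,roi,z=0):
    x0,x1,y0,y1=roi;m=mask[y0:y1,x0:x1].astype(float)
    f=lambda w:((render(parts,[w[0]/1000,w[1]/1000,np.radians(w[2])],K,T,roi,z=z)-m)**2).sum()
    w=np.array([q0[0]*1000,q0[1]*1000,np.degrees(q0[2])])
    for st in(6,2,1):
        r=minimize(f,w,method="Nelder-Mead",options=dict(initial_simplex=np.vstack([w,w+[st,0,0],w+[0,st,0],w+[0,0,st]]),xatol=.02,fatol=.01));w=r.x
    return w,r.fun,m.sum()
E
python3 - <<'E'
from fit import *
for n,rs,rb,qs,qb in(("top",(172,232,202,254),(254,332,168,248),(.4675,.411,np.radians(-7)),(.51,.205,np.radians(-14))),
    ("scene",(140,202,156,200),(198,300,180,256),(.4675,.411,np.radians(-7)),(.51,.205,np.radians(-14)))):
    a=np.load(n+"0.npz");p=a["p"].astype(int);K=a["K"];T=a["T"]
    pur=(p[:,:,1]-(p[:,:,0]+p[:,:,2])/2)
    br=p.sum(2)/3
    mp=pur<-1
    x0,x1,y0,y1=rs
    ms=(mp|(br<150)) if n=="top" else (mp|(br<120))
    cv2.imwrite(f"pics/m_{n}.png",cv2.resize(np.hstack([mp*255,(ms)*255]).astype(np.uint8)[150:260],None,fx=.78,fy=1.5))
    print(n,"strip",fit(STRIP,qs,ms,K,T,rs))
    mb=mp|(br<156)
    print("leaf",fit(LEAF,qb,mp,K,T,rb)); 
    print("board",fit(DECK+LEAF+[box(57,66,-60,60,0,27)],qb,mb,K,T,rb), pur[190,295],pur[220,280],br[200,160])
E
```

```text
top strip (array([468.41954732, 412.06740006,  -7.38091999]), np.float64(27.927904652056903), np.float64(1435.0))
leaf (array([509.2843869 , 205.53237157, -15.5672948 ]), np.float64(84.17148788927335), np.float64(1434.0))
board (array([510.3437397 , 205.38307397, -15.65738253]), np.float64(108.6723106497501), np.float64(3255.0)) -5.5 1.5 167.66666666666666
scene strip (array([470.01531024, 412.92504702,  -7.687671  ]), np.float64(25.517831603229524), np.float64(1225.0))
leaf (array([510.23946186, 205.62505336, -15.78925258]), np.float64(267.9997078046905), np.float64(1689.0))
board (array([504.58180343, 202.72200011,   0.60396793]), np.float64(3622.0487966166856), np.float64(7752.0)) 1.0 -4.5 144.33333333333334
```

View pics/m_top.png

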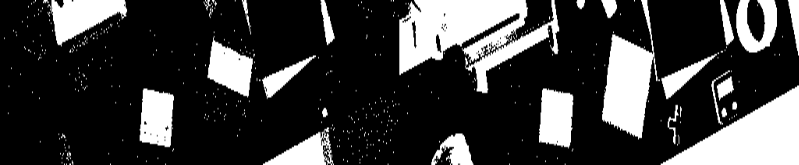

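View pics/m_scene.png

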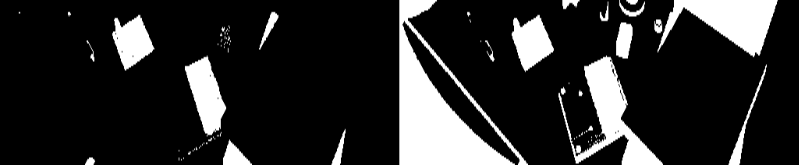

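Both cameras agree to within 2 mm: strip at (0.469, 0.4125), yaw -7.5°; board at (0.510, 0.2055), yaw -15.7°. The rib grip is at (0.439, 0.416), so I'll hover over it first.

Emit:
carry_out(
  increments=[
    [0.017,-0.015,0,-6,-1],
    [0.034,-0.03,0,-12,-1],
    [0.051,-0.045,0,-18,-1],
    [0.068,-0.06,0,-24,-1],
    [0.085,-0.075,-0.01,-30,-1],
    [0.102,-0.09,-0.02,-36,-1],
    [0.119,-0.105,-0.03,-42,-1],
    [0.136,-0.12,-0.04,-48,-1],
    [0.153,-0.135,-0.05,-54,-1],
    [0.17,-0.15,-0.06,-60,-1],
    [0.187,-0.165,-0.07,-66,-1],
    [0.204,-0.18,-0.08,-72,-1],
    [0.222,-0.196,-0.09,-78,-1],
    [0.222,-0.196,-0.1,-78,-1],
    [0.222,-0.196,-0.12,-78,-1],
    [0.222,-0.196,-0.14,-78,-1],
    [0.222,-0.196,-0.14,-78,-1],
    [0.222,-0.196,-0.14,-78,-1],
  ],
  grip_force=40,
)

```text
time_s: 1.9
tool_pos: [0.4387, 0.4171, 0.2646]
tool_rot: [180.0, 0.0, -7.4]
force: [-0.2, -0.4, -0.5]
grip_width: 0.0871
```

```bash
cat > look.py <<'E'
import sys
from cell import env
from fit import *
tag=sys.argv[1]
o=env.get_obs();print({k:np.round(o[k],4) for k in("time_s","tool_pos","tool_rot","force","wrist_torque","grip_width")})
for n,c in(("scene",(135,305,140,260)),("top",(165,335,150,262))):
    p,d=env.read_camera(n); np.savez(f"{n}_{tag}.npz",p=p,d=d)
    cv2.imwrite(f"pics/{n}_{tag}.png",cv2.resize(p[c[2]:c[3],c[0]:c[1],::-1],None,fx=4.7,fy=4.7,interpolation=cv2.INTER_CUBIC))
E
python3 look.py a
```

```text
{'time_s': np.float64(1.9), 'tool_pos': array([0.4387, 0.4171, 0.2646]), 'tool_rot': array([ 1.799574e+02,  4.290000e-02, -7.433600e+00]), 'force': array([-0.21  , -0.3501, -0.4803]), 'wrist_torque': array([-0.0572,  0.0044, -0.0042]), 'grip_width': np.float64(0.0871)}
```

View pics/scene_a.png

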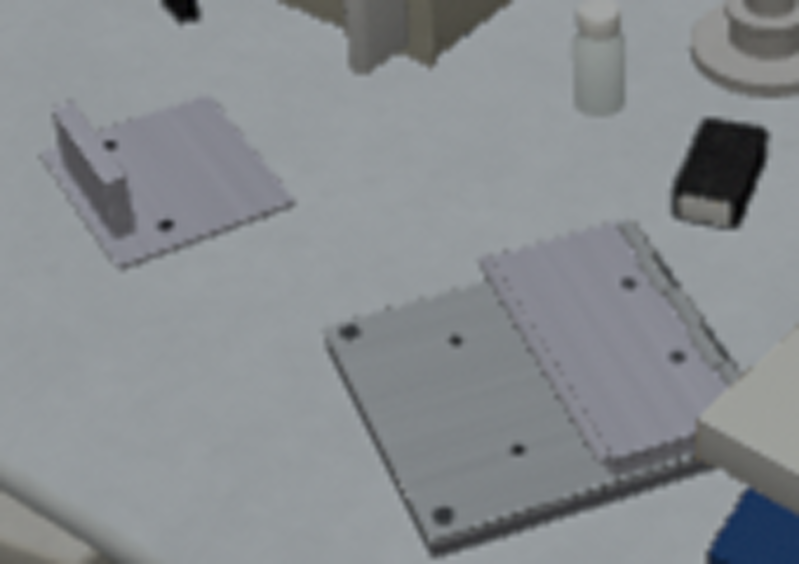

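No gripper is visible in the crop. I'll check the full views.

```bash
python3 - <<'E'
from fit import *
a=np.load("scene_a.npz")["p"];b=np.load("top_a.npz")["p"]
cv2.imwrite("pics/full_a.png",cv2.resize(np.hstack([a,b])[:,:,::-1],(800,300),interpolation=cv2.INTER_AREA))
for n in("scene","top"):
    z=np.load(n+"0.npz"); print(n,proj(np.array([[.4387,.417,.083],[.4387,.417,.0]]),z["K"],z["T"]))
E
```

```text
scene [[148.5528609  148.98706283]
 [155.11818122 183.45803849]]
top [[192.4845556  242.13091786]
 [198.73010665 241.4032106 ]]
```

View pics/full_a.png

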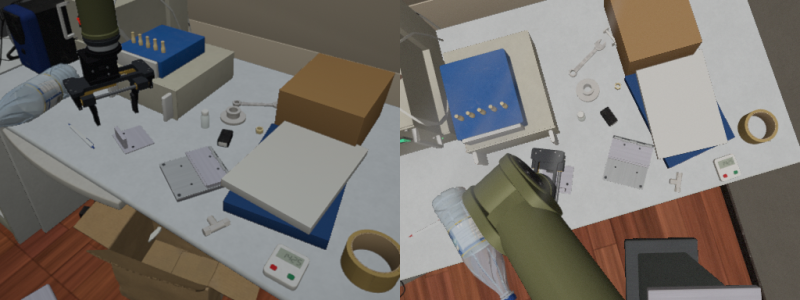

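Both views agree: the fingertips straddle the rib, with their midpoint at scene (148,148) as predicted. Next I'll descend and close.

Emit:
carry_out(
  increments=[
    [0,-0.001,-0.015,0,-1],
    [0,-0.001,-0.03,0,-1],
    [0,-0.001,-0.045,0,-1],
    [0,-0.001,-0.06,0,-1],
    [0,-0.001,-0.07,0,-1],
    [0,-0.001,-0.074,0,-1],
    [0,-0.001,-0.074,0,-0.5],
    [0,-0.001,-0.074,0,0],
    [0,-0.001,-0.074,0,0.5],
    [0,-0.001,-0.074,0,1],
    [0,-0.001,-0.074,0,1],
    [0,-0.001,-0.074,0,1],
    [0,-0.001,-0.074,0,1],
    [0,-0.001,-0.074,0,1],
    [0,-0.001,-0.074,0,1],
  ],
  grip_force=40,
)

```text
time_s: 3.5
tool_pos: [0.4393, 0.4156, 0.1908]
tool_rot: [180.0, -0.0, -7.5]
force: [-0.1, -0.0, -0.4]
grip_width: 0.0236
```

```bash
python3 look.py b
```

```text
{'time_s': np.float64(3.5), 'tool_pos': array([0.4393, 0.4156, 0.1908]), 'tool_rot': array([ 1.799981e+02, -2.600000e-03, -7.525600e+00]), 'force': array([-0.0626, -0.0379, -0.3747]), 'wrist_torque': array([-0.1223,  0.0925,  0.0256]), 'grip_width': np.float64(0.0236)}
```

View pics/scene_b.png

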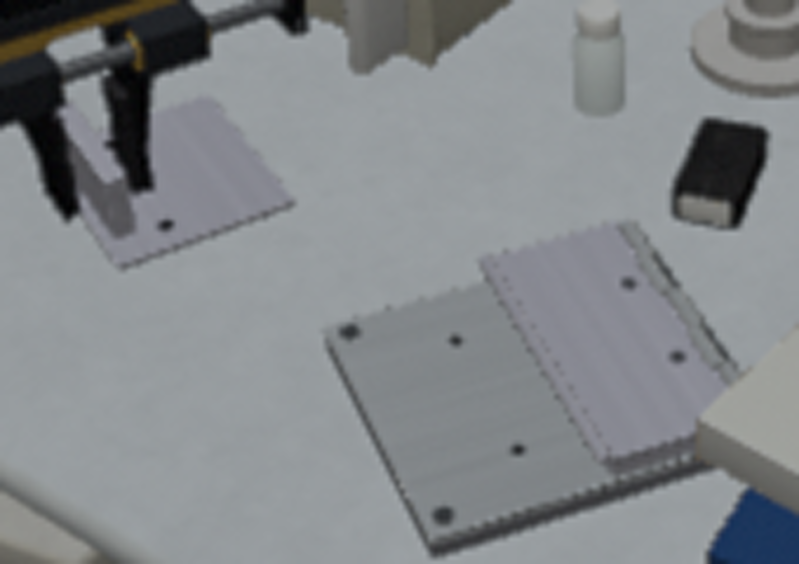

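The fingers are still closing around the rib (opening 23.6 mm), so I'll finish the grip and then lift slightly.

Emit:
carry_out(
  increments=[
    [0,0,0,0,1],
    [0,0,0,0,1],
    [0,0,0,0,1],
    [0,0,0,0,1],
    [0,0,0,0,1],
    [0,0,0,0,1],
  ],
  grip_force=40,
)

```text
time_s: 4.2
tool_pos: [0.4393, 0.4156, 0.1908]
tool_rot: [180.0, -0.0, -7.5]
force: [0.2, -0.4, -0.9]
grip_width: 0.0098
```

Emit:
carry_out(
  increments=[
    [0,0,0.005,0,1],
    [0,0,0.01,0,1],
    [0,0,0.02,0,1],
    [0,0,0.03,0,1],
    [0,0,0.04,0,1],
    [0,0,0.05,0,1],
    [0,0,0.05,0,1],
    [0,0,0.05,0,1],
  ],
)

```text
time_s: 5.0
tool_pos: [0.4393, 0.4157, 0.2412]
tool_rot: [-180.0, -0.0, -7.5]
force: [-0.8, -0.3, -1.5]
grip_width: 0.0098
```

```bash
python3 look.py c
```

```text
{'time_s': np.float64(5.0), 'tool_pos': array([0.4393, 0.4157, 0.2412]), 'tool_rot': array([-1.799672e+02, -2.170000e-02, -7.526300e+00]), 'force': array([-0.8072, -0.3013, -1.5414]), 'wrist_torque': array([-0.0944,  0.0889,  0.0683]), 'grip_width': np.float64(0.0098)}
```

View pics/scene_c.png

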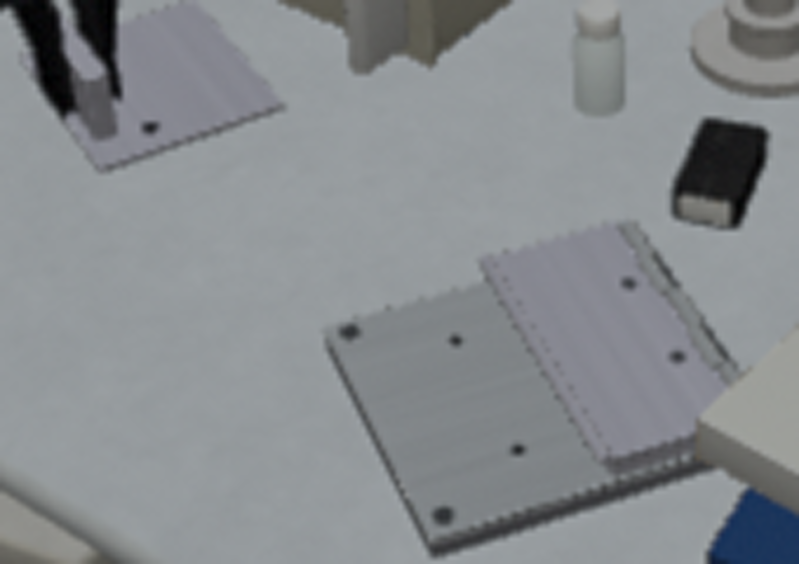

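The strip is gripped with the opening at 9.8 mm, which matches the 10 mm rib, and it is lifted about level. Now I'll carry it over the deck, short of the leaf.

Emit:
carry_out(
  increments=[
    [-0.001,-0.008,0,0,1],
    [-0.002,-0.02,0,-1,1],
    [-0.003,-0.036,0,-2,1],
    [-0.004,-0.054,0,-3,1],
    [-0.005,-0.072,0,-4,1],
    [-0.006,-0.09,0,-5,1],
    [-0.007,-0.108,0,-6,1],
    [-0.008,-0.126,0,-7,1],
    [-0.009,-0.144,0,-8,1],
    [-0.01,-0.162,0,-8.1,1],
    [-0.011,-0.176,0,-8.1,1],
    [-0.011,-0.184,-0.003,-8.1,1],
    [-0.011,-0.187,-0.01,-8.1,1],
    [-0.011,-0.187,-0.018,-8.1,1],
    [-0.011,-0.187,-0.024,-8.1,1],
    [-0.011,-0.187,-0.028,-8.1,1],
    [-0.011,-0.187,-0.028,-8.1,1],
    [-0.011,-0.187,-0.028,-8.1,1],
  ],
)

```text
time_s: 6.9
tool_pos: [0.4283, 0.2289, 0.2127]
tool_rot: [180.0, -0.0, -15.6]
force: [0.2, -0.5, -1.6]
grip_width: 0.0094
```

```bash
python3 look.py d
```

```text
{'time_s': np.float64(6.9), 'tool_pos': array([0.4283, 0.2289, 0.2127]), 'tool_rot': array([ 1.799843e+02, -2.800000e-03, -1.559720e+01]), 'force': array([ 0.1927, -0.4557, -1.5705]), 'wrist_torque': array([-0.0764,  0.0541, -0.0296]), 'grip_width': np.float64(0.0094)}
```

View pics/scene_d.png

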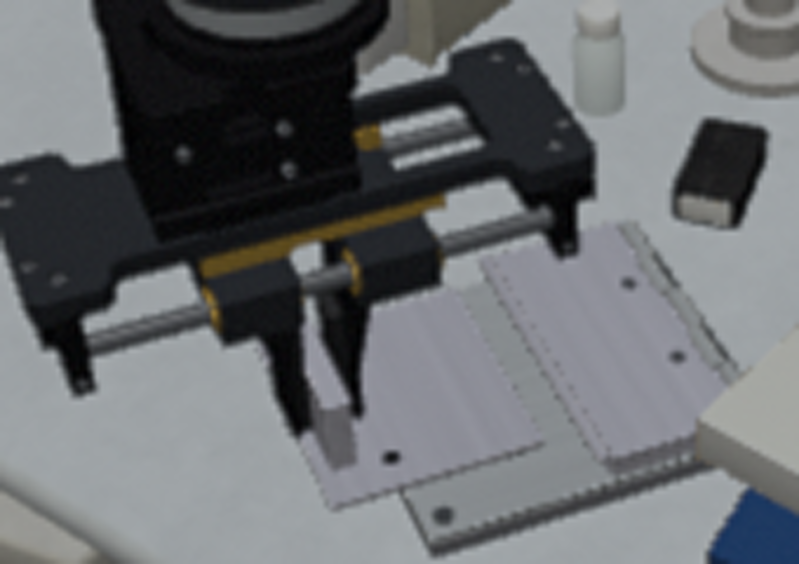

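View pics/top_d.png

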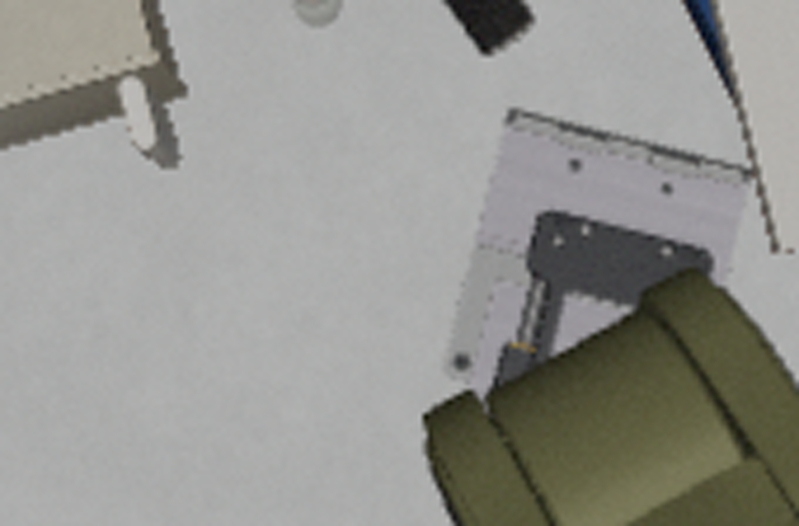

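The scene view shows the strip level over the deck. Its free-edge corners are at crop (545,443) and (458,290), and the leaf edge runs from (480,260) to (610,470). I'll compare these with the predicted pose.

```bash
cat > ov.py <<'E'
import sys
from fit import *
# usage: tag bx by byaw sx sy syaw sz
tag=sys.argv[1]; v=list(map(float,sys.argv[2:]))
z=np.load("scene0.npz");K,T=z["K"],z["T"];p=np.load(f"scene_{tag}.npz")["p"]
S=6;c=(185,315,165,262)
im=cv2.resize(p[c[2]:c[3],c[0]:c[1],::-1],None,fx=S,fy=S,interpolation=cv2.INTER_CUBIC)
def R(q):
    a=np.radians(q[2]);return np.array([[np.cos(a),-np.sin(a),0],[np.sin(a),np.cos(a),0],[0,0,1]])
def draw(pts,q,zz,col):
    uv=proj(np.array(pts)/1000.@R(q).T+[q[0],q[1],zz],K,T)
    uv=((uv-[c[0],c[2]]+.5)*S-.5).round().astype(int)
    cv2.polylines(im,[uv.reshape(-1,1,2)],True,col,1)
    return uv
draw([[0.5,-60,24],[0.5,60,24],[57,60,24],[57,-60,24]],v[:3],0,(0,0,255))
draw([[-66,-60,12],[-66,60,12],[0,60,12],[0,-60,12]],v[:3],0,(0,160,0))
draw([[-40,-45,4],[-40,45,4],[40,45,4],[40,-45,4]],v[3:6],v[6],(255,0,0))
draw([[-35,-30,35],[-35,30,35],[-25,30,35],[-25,-30,35]],v[3:6],v[6],(255,0,255))
cv2.imwrite(f"pics/ov_{sys.argv[1]}.png",im)
E
python3 - <<'E'
import numpy as np
a=np.radians(-15.6);t=np.array([.4283,.2289]);print(t+.03*np.array([np.cos(a),np.sin(a)]))
E
python3 ov.py d .510 .2055 -15.67 .4572 .2215 -15.6 .0219
```

```text
[0.45719488 0.22083241]
```

View pics/ov_d.png

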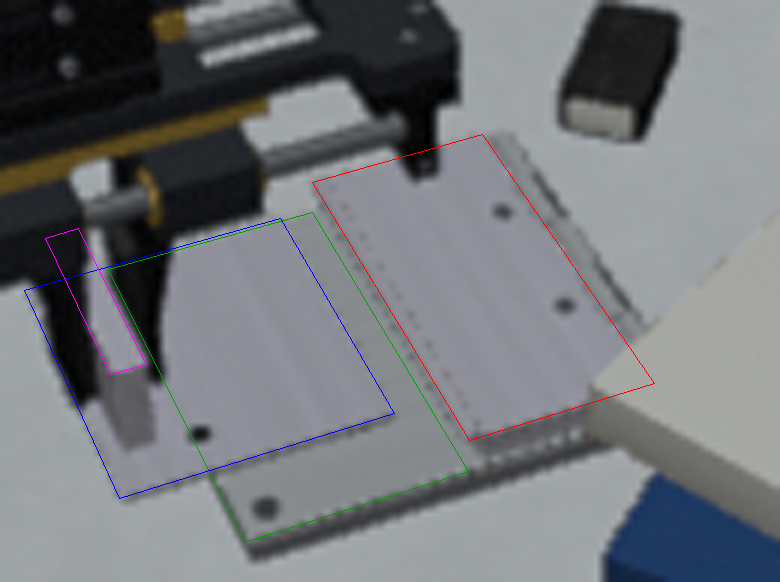

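The overlay matches within about a pixel and the strip is level: 1 mm laterally off centre, yaw square, 15 mm short of the leaf. I'll descend to ~2 mm above the deck, then slide in most of the way.

Emit:
carry_out(
  increments=[
    [0,0,-0.003,0,1],
    [0,0,-0.006,0,1],
    [0,0,-0.008,0,1],
    [0,0,-0.008,0,1],
    [0,0,-0.008,0,1],
  ],
)

```text
time_s: 7.5
tool_pos: [0.4283, 0.2286, 0.2047]
tool_rot: [180.0, -0.0, -15.6]
force: [0.3, -0.4, -1.3]
grip_width: 0.0097
```

Emit:
carry_out(
  increments=[
    [0.002,-0.001,0,0,1],
    [0.005,-0.0015,0,0,1],
    [0.008,-0.0025,0,0,1],
    [0.011,-0.003,0,0,1],
    [0.014,-0.004,0,0,1],
    [0.017,-0.005,0,0,1],
    [0.02,-0.0055,0,0,1],
    [0.023,-0.0065,0,0,1],
    [0.024,-0.0068,0,0,1],
    [0.024,-0.0068,0,0,1],
    [0.024,-0.0068,0,0,1],
  ],
)

```text
time_s: 8.6
tool_pos: [0.4522, 0.2218, 0.2047]
tool_rot: [180.0, 0.0, -15.6]
force: [-0.2, -0.2, -1.9]
grip_width: 0.0099
```

```bash
python3 look.py e; python3 ov.py e .510 .2055 -15.67 .4812 .2147 -15.6 .0139
```

```text
{'time_s': np.float64(8.6), 'tool_pos': array([0.4522, 0.2218, 0.2047]), 'tool_rot': array([ 1.799916e+02,  6.000000e-03, -1.562150e+01]), 'force': array([-0.1934, -0.2443, -1.9436]), 'wrist_torque': array([-0.1284,  0.0283,  0.0067]), 'grip_width': np.float64(0.0099)}
```

View pics/ov_e.png

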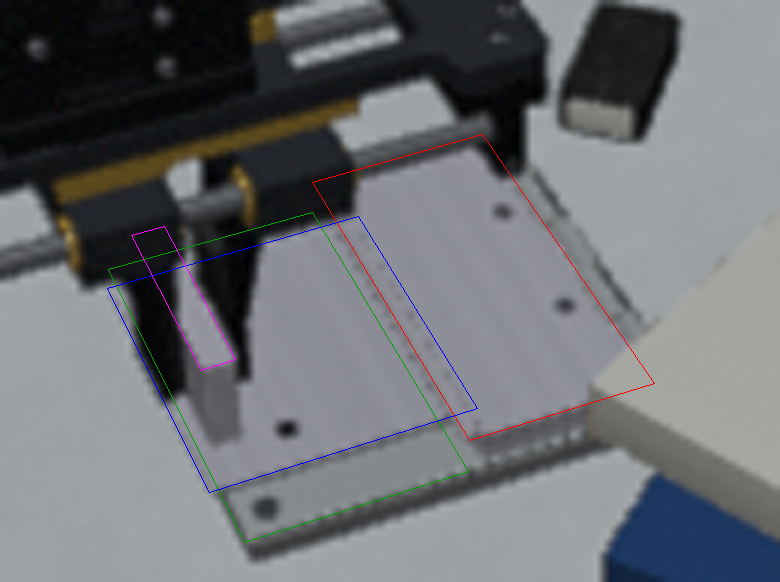

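The edge is now about 9 mm under the leaf, the leaf hasn't moved, and no contact force shows. I'll slide on, slowing near the stop.

Emit:
carry_out(
  increments=[
    [0.002,-0.0006,0,0,1],
    [0.005,-0.0014,0,0,1],
    [0.008,-0.0022,0,0,1],
    [0.011,-0.0031,0,0,1],
    [0.014,-0.0039,0,0,1],
    [0.016,-0.0045,0,0,1],
    [0.017,-0.0048,0,0,1],
    [0.017,-0.0048,0,0,1],
    [0.017,-0.0048,0,0,1],
  ],
)

```text
time_s: 9.6
tool_pos: [0.4692, 0.217, 0.2047]
tool_rot: [180.0, 0.0, -15.6]
force: [-0.1, 0.4, -1.9]
grip_width: 0.0103
```

Emit:
carry_out(
  increments=[
    [0.001,-0.0003,0,0,1],
    [0.002,-0.0006,0,0,1],
    [0.002,-0.0006,0,0,1],
    [0.002,-0.0006,0,0,1],
  ],
)

```text
time_s: 10.0
tool_pos: [0.4713, 0.2164, 0.2048]
tool_rot: [180.0, -0.0, -15.6]
force: [-0.2, 0.1, -1.7]
grip_width: 0.0098
```

Emit:
carry_out(
  increments=[
    [0.0005,-0.0001,0,0,1],
    [0.001,-0.0003,0,0,1],
    [0.001,-0.0003,0,0,1],
    [0.001,-0.0003,0,0,1],
  ],
)

```text
time_s: 10.4
tool_pos: [0.4723, 0.2161, 0.2048]
tool_rot: [180.0, -0.0, -15.6]
force: [0.5, -0.8, -1.4]
grip_width: 0.0099
```

Emit:
carry_out(
  increments=[
    [0.0005,-0.0001,0,0,1],
    [0.001,-0.0003,0,0,1],
    [0.001,-0.0003,0,0,1],
    [0.001,-0.0003,0,0,1],
  ],
)

```text
time_s: 10.8
tool_pos: [0.4732, 0.2159, 0.2047]
tool_rot: [180.0, 0.0, -15.6]
force: [-0.6, 0.1, -1.7]
grip_width: 0.0101
```

Emit:
carry_out(
  increments=[
    [0.0005,-0.0001,0,0,1],
    [0.001,-0.0003,0,0,1],
    [0.001,-0.0003,0,0,1],
    [0.001,-0.0003,0,0,1],
  ],
)

```text
time_s: 11.2
tool_pos: [0.4735, 0.2159, 0.2045]
tool_rot: [180.0, 0.1, -15.6]
force: [-4.9, 2.1, -0.1]
grip_width: 0.0098
```

Emit:
carry_out(
  increments=[
    [0.0005,-0.0001,0,0,1],
    [0.001,-0.0003,0,0,1],
    [0.001,-0.0003,0,0,1],
    [0.001,-0.0003,0,0,1],
  ],
)

```text
time_s: 11.6
tool_pos: [0.4739, 0.2159, 0.2044]
tool_rot: [179.9, 0.2, -15.6]
force: [-7.7, 2.5, 1.3]
grip_width: 0.0098
```

Stop contact: the motion halts at TCP x≈0.4735 and the x force rises to about -8 N. I'll ease the push a little and lower onto the deck.

Emit:
carry_out(
  increments=[
    [-0.0008,0.0002,-0.0005,0,1],
    [-0.0008,0.0002,-0.001,0,1],
    [-0.0008,0.0002,-0.0015,0,1],
    [-0.0008,0.0002,-0.0015,0,1],
    [-0.0008,0.0002,-0.0015,0,1],
  ],
)

```text
time_s: 12.1
tool_pos: [0.4736, 0.2158, 0.203]
tool_rot: [180.0, 0.1, -15.6]
force: [-5.0, 1.8, 1.0]
grip_width: 0.0099
```

Emit:
carry_out(
  increments=[
    [0,0,-0.0003,0,1],
    [0,0,-0.0005,0,1],
    [0,0,-0.0005,0,1],
    [0,0,-0.0005,0,1],
  ],
)

```text
time_s: 12.5
tool_pos: [0.4736, 0.2159, 0.2028]
tool_rot: [180.0, 0.1, -15.6]
force: [-6.2, 2.1, 3.4]
grip_width: 0.0095
```

```bash
python3 look.py f
```

```text
{'time_s': np.float64(12.5), 'tool_pos': array([0.4736, 0.2159, 0.2028]), 'tool_rot': array([ 1.799648e+02,  1.358000e-01, -1.559000e+01]), 'force': array([-6.2321,  2.142 ,  3.3603]), 'wrist_torque': array([ 0.2394,  1.3652, -0.0148]), 'grip_width': np.float64(0.0095)}
```

Deck contact is at z=0.2028, as predicted. Now I'll press up to 10 N.

Emit:
carry_out(
  increments=[
    [0,0,-0.0003,0,1],
    [0,0,-0.0006,0,1],
    [0,0,-0.0008,0,1],
    [0,0,-0.0008,0,1],
    [0,0,-0.0008,0,1],
  ],
)

```text
time_s: 13.1
tool_pos: [0.4736, 0.2158, 0.2027]
tool_rot: [180.0, 0.2, -15.6]
force: [-7.8, 0.6, 8.9]
grip_width: 0.0099
```

```bash
python3 look.py g;  python3 ov.py g .510 .2055 -15.67 .5025 .2084 -15.6 .012
```

```text
{'time_s': np.float64(13.1), 'tool_pos': array([0.4736, 0.2158, 0.2027]), 'tool_rot': array([ 1.799695e+02,  1.571000e-01, -1.559590e+01]), 'force': array([-7.8436,  0.5938,  8.8693]), 'wrist_torque': array([-0.0699,  1.8084, -0.0428]), 'grip_width': np.float64(0.0099)}
```

View pics/ov_g.png

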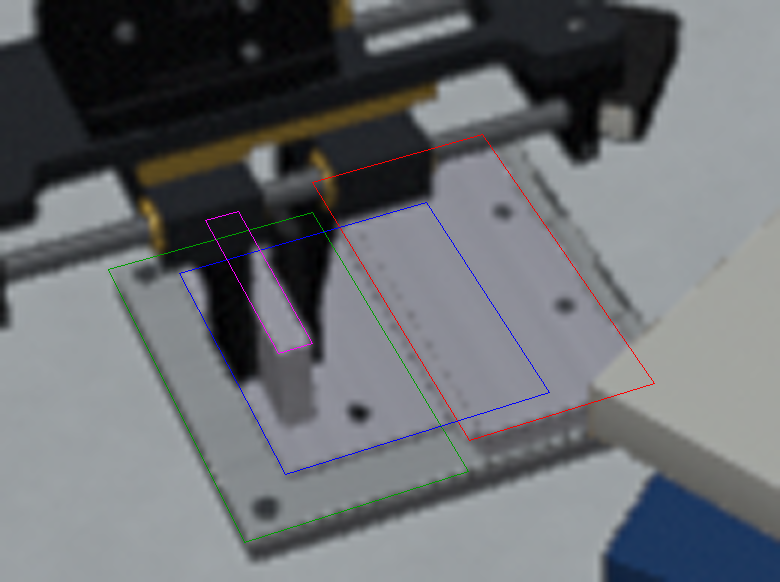

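The leaf is level, the strip is home, and the outline matches the overlay. I'll hold for a few rows to confirm it is steady.

Emit:
carry_out(
  increments=[
    [0,0,-0.0001,0,1],
    [0,0,-0.0001,0,1],
    [0,0,-0.0001,0,1],
    [0,0,-0.0001,0,1],
    [0,0,-0.0001,0,1],
    [0,0,-0.0001,0,1],
    [0,0,-0.0001,0,1],
    [0,0,-0.0001,0,1],
  ],
)

```text
time_s: 14.0
tool_pos: [0.4736, 0.2158, 0.2027]
tool_rot: [180.0, 0.2, -15.6]
force: [-10.1, 0.0, 8.9]
grip_width: 0.0097
```

```bash
python3 look.py h; python3 look.py i; python3 - <<'E'
from fit import *
z=np.load("scene0.npz");K,T=z["K"],np.linalg.inv(z["T"])
v,u=np.mgrid[:384,:512]
for t in("0","_i"):
    d=np.load(f"scene{t}.npz")["d"]
    P=np.stack([(u-K[0,2])/K[0,0]*d,(v-K[1,2])/K[1,1]*d,d],-1)@T[:3,:3].T+T[:3,3]
    a=np.radians(-15.67);q=P-[.51,.2055,0];X=q[...,0]*np.cos(a)+q[...,1]*np.sin(a);Y=-q[...,0]*np.sin(a)+q[...,1]*np.cos(a)
    for lo,hi in((3,15),(15,30),(30,50)):
        m=(X>lo/1e3)&(X<hi/1e3)&(Y>-.05)&(Y<.0)&(abs(P[...,2]-.024)<.012)
        print(t,lo,hi,m.sum(),P[m][:,2].mean().round(4))
    m=(X>-.025)&(X<-.004)&(Y>-.035)&(Y<.0)&(P[...,2]<.03)&(P[...,2]>.005);print("deck/flange",P[m][:,2].mean().round(4),m.sum())
E
```

```text
{'time_s': np.float64(14.0), 'tool_pos': array([0.4736, 0.2158, 0.2027]), 'tool_rot': array([ 1.799723e+02,  1.600000e-01, -1.559130e+01]), 'force': array([-1.0056e+01,  7.8000e-03,  8.8548e+00]), 'wrist_torque': array([-0.0815,  1.9233, -0.0087]), 'grip_width': np.float64(0.0097)}
{'time_s': np.float64(14.1), 'tool_pos': array([0.4736, 0.2158, 0.2027]), 'tool_rot': array([ 1.799697e+02,  1.598000e-01, -1.559120e+01]), 'force': array([-9.329 , -0.7791,  8.9793]), 'wrist_torque': array([-0.0993,  1.9063, -0.0155]), 'grip_width': np.float64(0.0096)}
0 3 15 141 0.0236
0 15 30 178 0.0233
0 30 50 230 0.0233
deck/flange 0.0113 172
_i 3 15 130 0.0235
_i 15 30 178 0.0233
_i 30 50 233 0.0234
deck/flange 0.0156 170
```

```bash
python3 -c "
from cell import env
print(env.sign_off())"
```

```text
the job is handed in; nothing more can be done
None
```

The strip is fully home under the leaf and pressed flat on the deck. I handed the job in at about 14 s of the 38 s, with the gripper still holding and pushing.

I gripped it by the rib, carried it over the deck and slid it in about 2 mm above the deck until it met the stop. I then lowered it onto the deck and pressed.

- **Home against the stop:** forward motion halted and the horizontal force rose, ending at about 9–10 N. The strip measures at board x ≈ -8 mm against the nominal -9 mm. That 1 mm difference is within the camera calibration of about 2 mm.
- **Flat and square:** the flange top is 4.3 mm above the deck height measured before, for a 4 mm flange. Yaw is within 0.1° of the board's and tool tilt is about 0.2°.
- **Pressing force:** the steady reading is 8.9 N upward. The strip's weight and the sensor offset had read about -1.6 N before contact, so the push on the deck is about 10.5 N.
- **Leaf:** its depth-measured height matches the start picture to 0.1 mm, so it was not lifted.
- **Other things on the desk:** I did not touch them on purpose and saw no unexpected contact force. I did not measure their positions again at the end.

None of these checks failed.

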